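# Flip the round job marker in the duct workshop

### The arm

A 6-joint arm with a two-finger parallel gripper is mounted at the origin on the work surface. World frame = base frame: x ahead of the robot, y to its left, z up, the work surface at z = 0. Lengths are in mm, angles in rad, forces in N, time in s.
With the tool pointing down it reaches from about 300 to 775 mm from the base axis. Payload 14.6 kg.
Tool frame: the origin (TCP) lies at the very end of the fingers, on their centre line; the grasp point (between the pads) lies 19 mm behind it (manip.grip_point_offset is the distance from the TCP to the grasp point, in mm); z points along the fingers, y is the line along which they close (so a half turn about z gives the same grasp; the last joint's range is limited). The gripper opens to 94 mm and grips with 3 to 60 N. Pads are 16 mm wide; open, the fingers measure 119 mm over their backs; the gripper's body (75 mm by 177 mm) begins 78 mm behind the grasp point.
Start: joints at [-1.366, 0.3, 1.521, -0, 1.321, -0.067], TCP at [147.649, -529.801, 205.446] pointing down, gripper open.
Joint ranges: [-3.03, 3.03], [-0.79, 2.21], [0.23, 2.52], [-1.04, 4.18], [0, 3.07], [-2.55, 2.55]. Speed limits (rad/s): [2.22, 2.22, 2.57, 3.14, 3.14, 3.14].

### API

Orientations are given as [roll, pitch, yaw] about the fixed x, y, z axes, in that order (R = Rz(yaw) Ry(pitch) Rx(roll)).
In Python, from cell import telemetry, eyes, manip gives the robot as it stands.
- The arm moves only by the tool play_rows, never from a script. Its arguments are lists of equal length, an entry for each row: "translation": the shift along the world's x, y, z in m, a list of three; "yaw": the turn about the world's z in rad. A call has 1 to 12 rows; each row is the pose to reach, as a shift and turn from the pose commanded when the call began; what a row does not reach only later rows make up. A row lasts 1/8 s, in which the tool goes at most 62.5 mm and 10.7 degrees, less where a joint would pass 70% of its speed; a pose out of reach is approached as far as the arm can. A call with a gripper value outside its range is refused whole. "hand" is the opening, from 0 (shut) to 1 (fully open), set as the call begins (left out, the last holds). The fingers move at their own pace and stop on an object; "force" is the grip in N (left out, the last holds). Time passes only in rows, so rows that repeat a pose let the fingers close. It gives the time, the measured TCP pose, the force, the opening and the grip force at its end, in the units of the state.
- telemetry.read_state(): the state, without advancing time (a new reading comes with each control period).
- eyes.camera(name): name is "scene" or "top" or "wrist"; returns a dict with "pixels" (480x640x3 uint8, red, green, blue), "fx", "fy", "cx", "cy" (pixels), "cam_to_world" (4x4, takes a point from camera to world coordinates); the wrist camera has in their place "T_tool_cam" (4x4, takes a point from camera to tool coordinates, whose origin is the TCP and whose axes are the flange's). Camera axes: x right, y up, looking along -z (the intrinsics and any distortion apply to the point x, -y, -z); pixel columns grow to the right and rows downward; lengths in mm; the calibration is good to about 2 mm. A picture is of the moment at which its call begins: read the wrist's pose just before it. There is no depth.
- manip.sign_off(): hands the job in; it is judged then, once.
The state is a dict: "clock": time; "joints": joint angles; "qd": joint speeds; "effort": joint torques, N m; "eef_pos": TCP position; "eef_rot": TCP orientation; "wrist_force": force on the tool from outside, world axes, zero at the start; "moment": the same for the moment, N m; "finger_gap": finger opening in mm; "finger_force": force on a finger pad.
Only numpy, scipy, OpenCV 4.12 (cv2) and the standard library are available. Lean on these libraries where they do the work, as an engineer would, in place of code of your own. Each camera call takes 0.05 s, during which the arm holds its last target. There are 200 camera calls.

### The job

The plywood ring is finished, so change its job marker: with the fingertips, gently push the round flag up and right over its hinge until it lies flat on the rests at the other side, showing its other face. Pressing down the short metal tail raises it. Leave the square flag as it is, and do not pick up or shift the marker stands or anything else on the table.

Things in the scene. Friction and masses are not known exactly. Their poses are not given: they have to be found in the camera images.
- stand_round: loose ballasted stand (about 1.6 kg) of the round flag: dark wood base 200 x 130 x 18 mm, origin at the centre of its underside, x along its length, y along the hinge, z up. Two cheeks (34 x 12 mm, at y = -52 and +52 mm, tops 102 mm above the table) carry a level hinge along y at x = 0, 85 mm above the table
- flag_round (a joint): angle of the round flag, rad: 0 = level on the rests at the stand's -x side (0 to 0.2 at the start), 1.57 = upright, 3.14 = level on the rests at +x, other face up; no travel beyond. The stiff hinge keeps the flag at any angle; turning it takes about 0.1 N m
- stand_round_rest (a point): midway between the tops of the two empty rest dowels of the round flag's stand, at x = 70 mm, 82 mm above the table; dowels 12 mm thick, at y = -26 and +26 mm; an equal pair stands at x = -70 mm, under the flag
- flag_round_center (a point): centre of the round flag, a plywood disc 84 mm in diameter and 6 mm thick; 58 mm from the hinge, the disc's far edge is 100 mm from it
- flag_round_tail (a point): near the end of the round flag's metal tail: 30 mm wide (centred at y = 0), 5 mm thick, reaching 55 mm from the hinge on the side away from the disc, bent 30 degrees out of its plane: at angle 0 it points to the stand's +x and 30 degrees up; pressing it down (about 3 N) raises the flag
- stand_square: loose ballasted stand (about 1.6 kg) of the square flag: dark wood base 200 x 130 x 18 mm, origin at the centre of its underside, x along its length, y along the hinge, z up. Two cheeks (34 x 12 mm, at y = -52 and +52 mm, tops 102 mm above the table) carry a level hinge along y at x = 0, 85 mm above the table
- flag_square (a joint): angle of the square flag, rad: 0 = level on the rests at the stand's -x side (0 to 0.2 at the start), 1.57 = upright, 3.14 = level on the rests at +x, other face up; no travel beyond. The stiff hinge keeps the flag at any angle; turning it takes about 0.1 N m; an 84 mm square flag with the same tail, to be left alone
- jar: closed glue jar, 40 mm wide, 50 mm high; a bystander, origin at the centre of its underside
- offcut: plywood offcut 45 x 35 x 24 mm; a bystander, origin at the centre of its underside
- tape: roll of grey tape lying flat, 100 mm wide, 25 mm high; a bystander, origin at the centre of its underside
- screwdriver: screwdriver lying flat; a bystander, origin at the centre of its underside
- wrench: wrench lying flat; a bystander, origin at the centre of its underside
- collar: steel duct collar standing on its rim, 120 mm wide, 60 mm high; a bystander, origin at the centre of its underside
- mug: white mug, 80 mm wide, 90 mm high; a bystander, origin at the centre of its underside
Not all that is in view belongs to the job. What is shaped like the stand_round but pink or red is not meant.

How it is judged:
By the outcome, as a careful person would: the job done as asked, in the order asked, and still so for the second after the job is handed in, with the robot touching nothing.
It also fails if it takes over 48 s, if anything falls off the work surface, if the arm or the gripper's body presses on something with over 40 N, if the wrist force passes 120 N, or if a joint passes its speed limit or range.

## Working session

There is one attempt and no reset: what is moved stays moved. The work goes in short steps, Python scripts to look and compute and a tool call to move; the robot and the scene stay as the last step left them, time stands still between calls to the robot, and variables do not carry over. Pictures are saved under pics/ and viewed, at most 10 in all, crops included, and the job is handed in when it is done.

Besides the shell and the picture viewer there is one more tool, called after ">>>" in YAML: its name, and indented under it one key for each argument. play_rows: Moves the arm, as the interface text tells. Its arguments: {"type":"object","properties":{"translation":{"type":"array","items":{"type":"array","items":{"type":"number"}}},"yaw":{"type":"array","items":{"type":"number"}},"hand":{"type":"number"},"force":{"type":"number"}},"required":["translation","yaw"]}

```bash
mkdir -p pics; python3 - <<'E'
from cell import telemetry, eyes, manip
import cv2, pickle
for n in("scene","top"):
    c=eyes.camera(n); pickle.dump(c,open(f"{n}.pkl","wb"))
    cv2.imwrite(f"pics/{n}0.png",c["pixels"][:,:,::-1]); print(n,c["fx"],c["cx"],c["cy"],c["cam_to_world"],[k for k in c])
E
```

```text
scene 469.37676145254176 320.8050083688171 240.03488524671465 [[-8.68748685e-01 -3.11376168e-01  3.85124142e-01  1.03506264e+03]
 [ 4.95224885e-01 -5.37855614e-01  6.82248966e-01  7.70863709e+02]
 [-5.29488702e-03  7.83425951e-01  6.21462584e-01  9.09724270e+02]
 [ 0.00000000e+00  0.00000000e+00  0.00000000e+00  1.00000000e+00]] ['pixels', 'fx', 'fy', 'cx', 'cy', 'cam_to_world']
top 446.93947273369355 321.0301167591621 242.27527931228872 [[ 2.89093342e-02  9.79114173e-01 -2.01245337e-01  2.19398441e+02]
 [-9.99578703e-01  2.88373712e-02 -3.28989444e-03 -1.16608788e+02]
 [ 2.58220421e-03  2.01255662e-01  9.79535344e-01  1.45607402e+03]
 [ 0.00000000e+00  0.00000000e+00  0.00000000e+00  1.00000000e+00]] ['pixels', 'fx', 'fy', 'cx', 'cy', 'cam_to_world']
```

View pics/scene0.png

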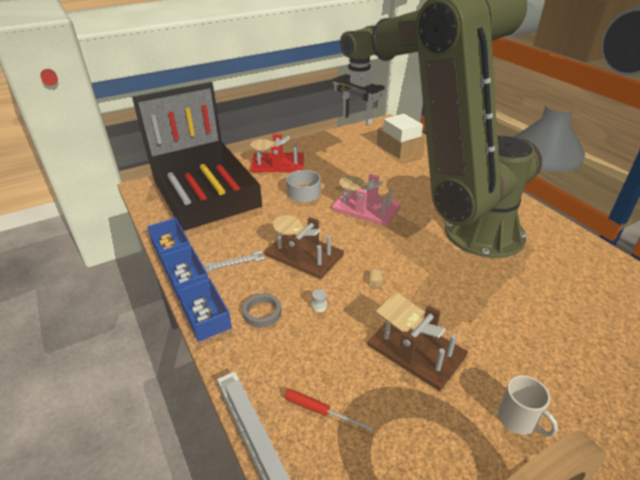

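View pics/top0.png

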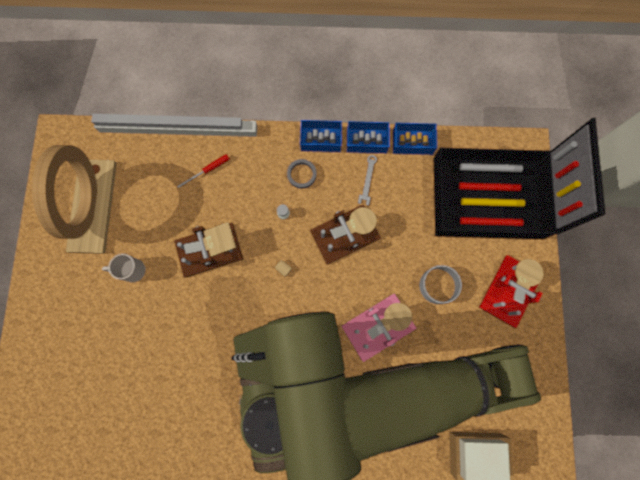

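```bash
python3 - <<'E'
import cv2, pickle, numpy as np
t=pickle.load(open("top.pkl","rb"))["pixels"][:,:,::-1]; s=pickle.load(open("scene.pkl","rb"))["pixels"][:,:,::-1]
a=cv2.resize(t[195:275,300:390],None,fx=6,fy=6,interpolation=cv2.INTER_CUBIC)[:, :400*6//6*1+140]
b=cv2.resize(s[205:285,255:350],None,fx=6,fy=6,interpolation=cv2.INTER_CUBIC)
print(a.shape,b.shape)
cv2.imwrite("pics/ct.png",a);cv2.imwrite("pics/cs.png",b)
E
```

```text
(480, 540, 3) (480, 570, 3)
```

View pics/ct.png

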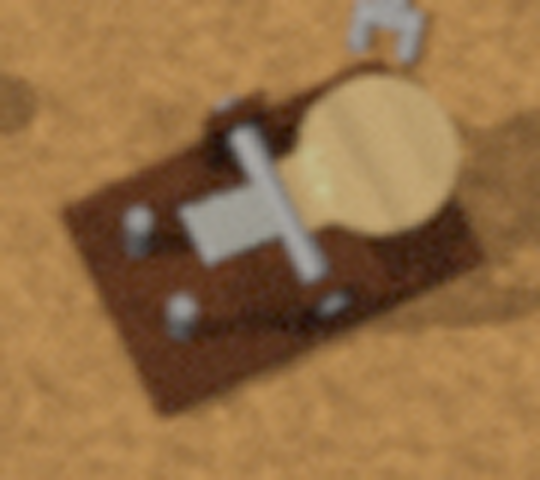

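View pics/cs.png

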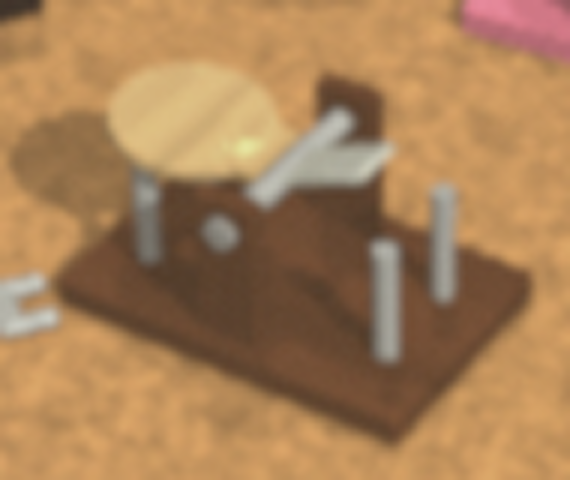

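The candidates in the top view are dark (345,235), pink (380,325) and red (512,292). Only the dark one, with the round disc at crop pixel (380,155), fits the description. Its flag lies to the right, with the empty dowels on the left at (140,215) and (182,303), and the crop confirms this. Next I measure.

```bash
cat > h.py <<'E'
import numpy as np, pickle
def ray(c,u,v):
    M=c["cam_to_world"]; d=M[:3,:3]@np.array([(u-c["cx"])/c["fx"],-(v-c["cy"])/c["fy"],-1]); return M[:3,3],d/np.linalg.norm(d)
def plane(c,u,v,z):
    o,d=ray(c,u,v); return o+d*(z-o[2])/d[2]
def tri(a,b):
    A=[];r=0
    S=np.zeros((3,3));y=np.zeros(3)
    for o,d in(a,b):
        P=np.eye(3)-np.outer(d,d);S+=P;y+=P@o
    return np.linalg.solve(S,y)
E
python3 - <<'E'
from h import *
import numpy as np; np.set_printoptions(precision=1,suppress=True)
T=pickle.load(open("top.pkl","rb"));S=pickle.load(open("scene.pkl","rb"))
t=lambda x,y:(300+x/6-.4,195+y/6-.4); s=lambda x,y:(255+x/6-.4,205+y/6-.4)
for n,p,z in[("cornL",(65,210),18),("cornB",(165,410),18),("cornR",(485,255),18),("dow1",(140,215),82),("dow2",(182,303),82),("rodA",(242,130),90),("rodB",(312,275),90),("disc",(380,155),88),("tailend",(195,236),110)]: print(n,plane(T,*t(*p),z))
for n,p,z in[("dow1",(387,245),82),("dow2",(444,190),82),("rodA",(262,195),88),("rodB",(343,118),88),("disc",(194,120),88),("cornF",(395,432),18),("cornR",(528,280),18),("cornL",(60,285),18)]: print("S",n,plane(S,*s(*p),z))
print(tri(ray(T,*t(380,155)),ray(S,*s(194,120))))
print("tri dow",tri(ray(T,*t(140,215)),ray(S,*s(387,245))),tri(ray(T,*t(182,303)),ray(S,*s(444,190))))
E
```

```text
cornL [556.6 -75.5  18. ]
cornB [ 446.8 -133.5   18. ]
cornR [ 538.  -306.9   18. ]
dow1 [ 540.  -116.9   82. ]
dow2 [ 493.5 -140.2   82. ]
rodA [ 585.6 -169.3   90. ]
rodB [ 508.7 -207.3   90. ]
disc [ 574.7 -242.2   88. ]
tailend [ 523.2 -145.5  110. ]
S dow1 [ 538.3 -119.1   82. ]
S dow2 [ 494.2 -141.7   82. ]
S rodA [ 574.6 -175.    88. ]
S rodB [ 511.9 -209.4   88. ]
S disc [ 575.9 -244.6   88. ]
S cornF [564.5 -66.3  18. ]
S cornR [ 453.1 -129.1   18. ]
S cornL [ 655.1 -241.6   18. ]
[ 575.5 -242.8   88.6]
tri dow [ 539.5 -116.9   84.1] [ 494.  -140.6   82.5]
```

```bash
python3 - <<'E'
from cell import telemetry
import numpy as np
from scipy.spatial.transform import Rotation as R
s=telemetry.read_state();r=R.from_euler('xyz',s["eef_rot"]);print(s["clock"],s["eef_pos"],s["eef_rot"],r.as_matrix().round(3))
o=np.array([548.9,-191.2]);ux=np.array([-.46,.888])
for x in(42,35,-75,-20,0,30,60):print(x,(o+x*ux).round(1),(o+x*ux-s["eef_pos"][:2]).round(1))
ty=r.as_matrix()[:2,1];a=np.arctan2(ty[1],ty[0]);b=np.arctan2(.46,.888);print("dyaw",(b-a+np.pi/2)%np.pi-np.pi/2)
E
```

```text
0.1 [ 147.60296943 -529.57824734  204.94923792] [-3.14055396e+00 -3.90604579e-05  2.71842442e-01] [[ 0.963  0.269 -0.   ]
 [ 0.269 -0.963  0.001]
 [ 0.    -0.001 -1.   ]]
42 [ 529.6 -153.9] [382.  375.7]
35 [ 532.8 -160.1] [385.2 369.5]
-75 [ 583.4 -257.8] [435.8 271.8]
-20 [ 558.1 -209. ] [410.5 320.6]
0 [ 548.9 -191.2] [401.3 338.4]
30 [ 535.1 -164.6] [387.5 365. ]
60 [ 521.3 -137.9] [373.7 391.7]
dyaw -1.3646809075812079
```

>>> play_rows:
  translation:
    - [0.03,0.03,0.02]
    - [0.07,0.07,0.02]
    - [0.11,0.11,0.02]
    - [0.15,0.15,0.02]
    - [0.19,0.19,0.02]
    - [0.23,0.23,0.02]
    - [0.27,0.27,0.02]
    - [0.31,0.31,0.0]
    - [0.35,0.345,-0.02]
    - [0.382,0.376,-0.04]
    - [0.382,0.376,-0.05]
    - [0.382,0.376,-0.05]
  yaw: [0.17,0.34,0.51,0.68,0.85,1.02,1.19,1.36,1.53,1.7,1.777,1.777]
  hand: 0

```text
clock: 1.6
eef_pos: [529.3, -153.4, 154.4]
eef_rot: [-3.14, -0.002, 2.049]
wrist_force: [0.1, -0.1, 0.8]
finger_gap: 0.6
finger_force: 0.0
```

>>> play_rows:
  translation:
    - [0,0,-0.02]
    - [0,0,-0.035]
    - [0,0,-0.045]
    - [0,0,-0.052]
    - [0,0,-0.059]
    - [0,0,-0.066]
    - [0,0,-0.073]
    - [0,0,-0.08]
    - [0,0,-0.086]
    - [0,0,-0.092]
    - [0,0,-0.095]
    - [0,0,-0.095]
  yaw: [0,0,0,0,0,0,0,0,0,0,0,0]

```text
clock: 3.1
eef_pos: [529.4, -153.7, 60.1]
eef_rot: [-3.141, -0.001, 2.049]
wrist_force: [-0.6, -0.6, -0.1]
finger_gap: 0.2
finger_force: 0.1
```

```bash
python3 - <<'E'
from cell import eyes
import cv2
s=eyes.camera("scene")["pixels"][:,:,::-1]
cv2.imwrite("pics/s1.png",cv2.resize(s[150:300,210:410],None,fx=4,fy=4,interpolation=cv2.INTER_CUBIC))
E
```

```text
(no output)
```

View pics/s1.png

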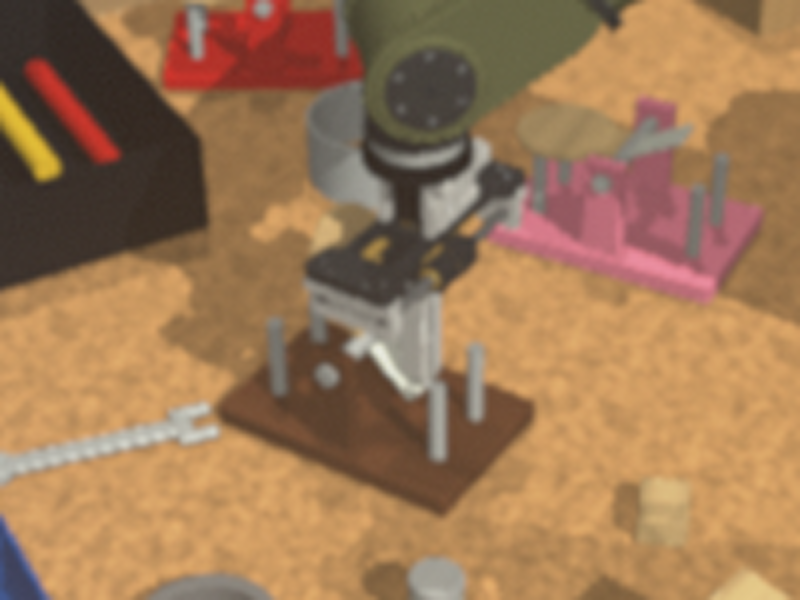

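The flag is raised; its disc shows behind the gripper at about (330,235). Next I go over it and come down behind the disc.

>>> play_rows:
  translation:
    - [0,0,0.04]
    - [0,0,0.09]
    - [0,0,0.14]
    - [0,0,0.17]
    - [0.015,-0.029,0.17]
    - [0.03,-0.058,0.17]
    - [0.046,-0.088,0.17]
    - [0.061,-0.117,0.17]
    - [0.061,-0.117,0.14]
    - [0.061,-0.117,0.1]
    - [0.061,-0.117,0.075]
    - [0.061,-0.117,0.07]
  yaw: [0,0,0,0,0,0,0,0,0,0,0,0]

```text
clock: 4.65
eef_pos: [590.0, -270.5, 128.8]
eef_rot: [-3.14, -0.002, 2.049]
wrist_force: [0.8, -0.6, 0.5]
finger_gap: 0.7
finger_force: 0.0
```

```bash
python3 - <<'E'
from cell import eyes
import cv2
s=eyes.camera("scene")["pixels"][:,:,::-1]
cv2.imwrite("pics/s2.png",cv2.resize(s[150:300,210:410],None,fx=4,fy=4,interpolation=cv2.INTER_CUBIC))
E
```

```text
(no output)
```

View pics/s2.png

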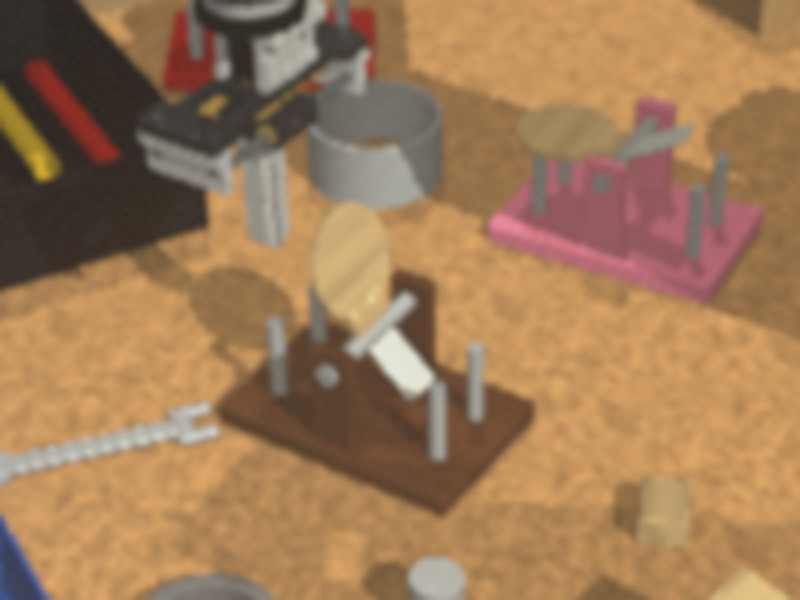

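The flag stands at about 60° with its disc centred at (350,260) and the finger behind it at (268,220). Now I push it over along an arc.

>>> play_rows:
  translation:
    - [-0.014,0.027,0]
    - [-0.023,0.044,0]
    - [-0.03,0.058,0]
    - [-0.037,0.071,0]
    - [-0.044,0.084,0]
    - [-0.051,0.098,0]
    - [-0.055,0.107,0]
    - [-0.059,0.114,-0.006]
    - [-0.062,0.119,-0.015]
    - [-0.063,0.123,-0.024]
    - [-0.066,0.128,-0.032]
    - [-0.066,0.128,-0.036]
  yaw: [0,0,0,0,0,0,0,0,0,0,0,0]

```text
clock: 6.2
eef_pos: [524.3, -142.4, 93.7]
eef_rot: [-3.141, -0.001, 2.049]
wrist_force: [0.0, -0.0, 0.8]
finger_gap: 0.9
finger_force: 0.4
```

>>> play_rows:
  translation:
    - [-0.001,0.002,-0.003]
    - [-0.001,0.002,-0.005]
    - [-0.001,0.002,-0.006]
    - [-0.001,0.002,-0.007]
    - [-0.001,0.002,-0.007]
  yaw: [0,0,0,0,0]

```text
clock: 6.82
eef_pos: [523.7, -140.8, 88.1]
eef_rot: [3.141, 0.0, 2.049]
wrist_force: [-4.0, 2.1, 8.2]
finger_gap: 0.6
finger_force: 3.8
```

>>> play_rows:
  translation:
    - [0,0,0.01]
    - [0,0,0.04]
    - [0,0,0.08]
    - [0,0,0.12]
    - [0,-0.04,0.12]
    - [0,-0.09,0.12]
    - [0,-0.14,0.12]
    - [0,-0.19,0.12]
    - [0,-0.19,0.12]
  yaw: [0,0,0,0,0,0,0,0,0]

```text
clock: 7.95
eef_pos: [522.9, -333.5, 207.2]
eef_rot: [-3.141, -0.0, 2.045]
wrist_force: [0.2, 1.0, 0.1]
finger_gap: 0.1
finger_force: 0.0
```

```bash
python3 - <<'E'
from cell import eyes
from h import *
import cv2
np.set_printoptions(precision=1,suppress=True)
S=eyes.camera("scene");s=S["pixels"][:,:,::-1]
cv2.imwrite("pics/s3.png",cv2.resize(s[190:340,210:410],None,fx=4,fy=4,interpolation=cv2.INTER_CUBIC))
E
```

```text
(no output)
```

View pics/s3.png

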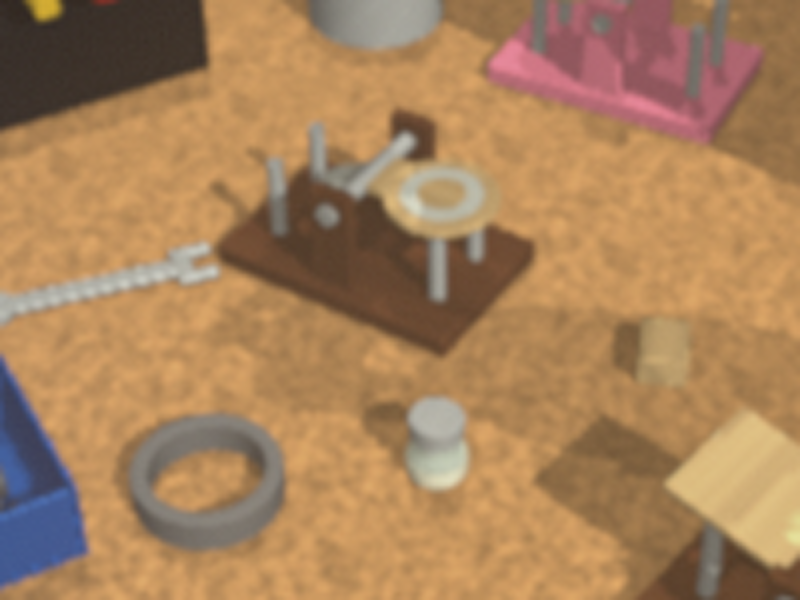

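The disc now lies flat on the far dowels with its ring-marked face up, centred at (443,195). The stand's corners are at the same pixels as before, so it has not moved.

```bash
python3 -c "
from cell import manip; print(manip.sign_off())"
```

```text
the job is handed in; nothing more can be done
None
```

The round flag on the dark stand is turned over and lies flat on its far rests with its other face up; the stand didn't move, nothing else was touched, and the job is handed in.

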